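# Slicer insert turned over, teeth down

### The job

After rinsing, the flat slicer insert lies on the little wooden trivet with its cutting teeth facing up. Turn it over and lay it teeth down on the long white catch box, flat on the rim between the end stops, with its narrow pull tab in the gap of the split stop. The slotted wooden rack can hold it upright while you change grip; leave the apples, spice jar, mug, ramekin and peeler where they are.

Things in the scene. Friction and masses are not known exactly. Their poses are not given: they have to be found in the camera images.
- insert: Loose white plastic plate 120 x 60 x 8 mm (x, y, z), about 0.11 kg. Origin: centre of its plain face; +z goes through the plate to the toothed face. Six steel ridges (34 mm along y, 4 mm high, so to z = 12 mm) at x = -24 to +34 mm. A pull tab 24 mm wide, 8 mm thick runs on from the +x end to x = 84 mm. Start: teeth up, tab to the trivet's +x (the robot's left).
- insert_tab (a point): Middle of the pull tab, 74 mm along the insert's +x from its origin, mid-thickness (z = 4 mm); axes as the insert's.
- trivet: Fixed wooden trivet the insert starts on: base 110 x 44 x 10 mm and two cross bars, top 36 mm above the table. Origin under its centre, z up. Only 44 mm wide along y, so the insert's long edges overhang it by about 8 mm a side; its x axis (long way) points to the robot's left, give or take 10 degrees.
- rack: Fixed wooden rack: base 116 x 70 x 12 mm, on it four walls 9 mm thick, 46 mm long along y, rounded tops 45.5 mm above the table, at x = -36, -12, 12, 36 mm. Between them three slots 15 mm wide, floor 12 mm above the table. The insert stands in a slot on its plain short end, tab up, leaning up to 15 degrees. Origin under its centre, z up.
- rack_slot (a point): Centre of the floor of the rack's middle slot, 12 mm above the table; the slot runs along y (away from the robot, roughly), walls at x = -7.5 and +7.5 mm; z up. The outer slots are 24 mm away on +x and -x.
- catchbox: Fixed white plastic box: foot 156 x 86 x 6 mm, narrow open body 150 x 50 mm (x, y), flat rim 60 mm above the table. Opening 112 x 40 mm takes the teeth. Stops 6 mm above the rim begin 64 mm from the centre: a full one at -x, a split one at +x (two lugs, gap 34 mm for the tab). Long sides have no stops; the insert overhangs them 5 mm each. Origin under its centre.
- seat (a point): Centre of the catch box's rim plane, 60 mm above the table, axes as the catch box's (+x to the split stop, the robot's right, give or take 10 degrees). Seated, the insert's teeth are in the opening and its plain face is up, 8 mm above this point, with about 4 mm play in x and 3 mm in y, either way.
- apple1: Loose green apple, 74 mm across, 64 mm high, between the task's things; leave alone. Origin under its centre.
- apple2: Loose green apple, 74 mm across, 64 mm high, at the robot's right; leave alone. Origin under its centre.
- spice: Loose small spice jar with black cap, 44 mm across, 62 mm high, between the task's things; leave alone. Origin under its centre.
- mug: Loose white mug, 76 mm across, 85 mm high, at the robot's left; leave alone. Origin under its centre.
- ramekin: Loose white ramekin, 80 mm across, 42 mm high, behind the task's things; leave alone. Origin under its centre.
- peeler: Loose apple peeler with purple handle, about 150 mm long, lying flat; leave alone. Origin under the handle's front end.

How it is judged:
By the outcome, as a careful person would: the job done as asked, in the order asked, and still so for the second after the job is handed in, with the robot touching nothing.
It also fails if it takes over 67 s, if anything falls off the work surface, if the arm or the gripper's body presses on something with over 40 N, if the wrist force passes 120 N, or if a joint passes its speed limit or range.

### The arm

A 6-joint arm with a two-finger parallel gripper is mounted at the origin on the work surface. World frame = base frame: x ahead of the robot, y to its left, z up, the work surface at z = 0. Lengths are in m, angles in rad, forces in N, time in s.
With the tool pointing down it reaches from about 0.325 to 0.775 m from the base axis. Payload 5.5 kg.
Tool frame: the origin (TCP) lies on the centre line of the jaws, within the pads' length; the fingertips stand 17 mm ahead of it and the grasp point (between the pads) lies 2 mm behind it; z points along the fingers, y is the direction in which the jaws open and shut (so a half turn about z gives the same grasp; the last joint's range is limited). The gripper opens to 85 mm and grips with 20 to 120 N. Pads are 22 mm wide; open, the fingers measure 114 mm over their backs; the gripper's body (76 mm by 85 mm) begins 54 mm behind the grasp point. The pads swing forward as they close: fully open they stand 13 mm farther back than shut.
Start: joints at [-1.18, 0.091, 1.231, -0, 1.82, -0.057], TCP at [0.26, -0.541, 0.248] pointing down, gripper open.
Joint ranges: [-2.87, 2.87], [-0.86, 2.18], [0.17, 2.46], [-1.51, 4.65], [0.06, 2.69], [-2.65, 2.65]. Speed limits (rad/s): [2.57, 2.57, 3.01, 3.14, 3.14, 3.14].

### API

Orientations are given as a unit quaternion [x, y, z, w].
In Python, from cell import arm gives the robot as it stands. The module is installed in compiled form; this text tells all that it offers.
- The arm moves only by the tool arm_command, never from a script. Its argument "deltas" is one flat list of numbers, 5 for each row, row after row: the closure, from 0 (fully open) to 1 (shut), then the shift along the tool's x, y, z in cm, then the turn about the tool's z in degrees. A call has 1 to 12 rows; each row is the pose to reach, as a shift and turn from the pose measured when the call began, along the tool's axes at that moment; what a row does not reach only later rows make up. A row lasts 1/12 s, in which the tool goes at most 41.7 mm and 7.16 degrees, less where a joint would pass 70% of its speed; a pose out of reach is approached as far as the arm can. A call with a gripper value outside its range is refused whole. The fingers move at their own pace and stop on an object; "force" is the grip in N (left out, the last holds). Time passes only in rows, so rows that repeat a pose let the fingers close. It gives the time, the measured TCP pose, the force and the opening at its end, in the units of the state.
- arm.state(): the state, without advancing time (a new reading comes with each control period).
- arm.get_image(name): name is "side" or "top"; returns a dict with "image" (480x640x3 uint8, red, green, blue), "camera_matrix" (3x3 intrinsics, pixels), "pose" (4x4, takes a point from camera to world coordinates). Camera axes: x right, y down, z forward; pixel columns grow to the right and rows downward; lengths in m; the calibration is good to about 2 mm. A picture is of the moment at which its call begins. There is no depth.
- arm.finish_job(): hands the job in, once; it reports no verdict.
The state is a dict: "time_s": time; "q": joint angles; "joint_velocities": joint speeds; "joint_torque": joint torques, N m; "ee_pos": TCP position; "orientation": TCP orientation; "force": force on the tool from outside, world axes, zero at the start; "torque": the same for the moment, N m; "grip_width": opening from 0.0 (shut) to 1.0 (fully open).
Only numpy, scipy, OpenCV 4.12 (cv2) and the standard library are available. Lean on these libraries where they do the work, as an engineer would, in place of code of your own. Each camera call takes 0.05 s, during which the arm holds its last target. There are 200 camera calls.

## Working session

There is one attempt and no reset: what is moved stays moved. The work goes in short steps, Python scripts to look and compute and a tool call to move; the robot and the scene stay as the last step left them, time stands still between calls to the robot, and variables do not carry over. Pictures are saved under pics/ and viewed, about 8 in all and at most 12, crops included, and the job is handed in when it is done.

Besides the shell and the picture viewer there is one more tool, called after "Call:" by a JSON object that holds its "fn" and its "kwargs". arm_command: Moves the arm, as the interface text tells. Its arguments: {"type":"object","properties":{"deltas":{"type":"array"},"force":{"type":"number"}},"required":["deltas"]}

```bash
mkdir -p pics; cat > h.py <<'E'
from cell import arm
import cv2, numpy as np
from scipy.spatial.transform import Rotation as R
def snap(cam,fn,crop=None,scale=1):
    d=arm.get_image(cam); np.savez(f'{cam}.npz',K=d['camera_matrix'],T=d['pose'])
    im=d['image'][:,:,::-1]
    cv2.imwrite(fn[:-4]+'_full.png',im)
    if crop: x0,y0,x1,y1=crop; im=im[y0:y1,x0:x1]
    if scale!=1: im=cv2.resize(im,None,fx=scale,fy=scale,interpolation=cv2.INTER_CUBIC)
    cv2.imwrite(fn,im)
def px2w(cam,u,v,z):
    c=np.load(f'{cam}.npz'); r=c['T'][:3,:3]@np.linalg.solve(c['K'],[u,v,1.]); o=c['T'][:3,3]
    return o+r*(z-o[2])/r[2]
def w2px(cam,p):
    c=np.load(f'{cam}.npz'); q=c['K']@(c['T'][:3,:3].T@(np.asarray(p)-c['T'][:3,3])); return q[:2]/q[2]
E
python3 - <<'E'
from h import *
snap('top','pics/top1.png',scale=1.25); snap('side','pics/side1.png',scale=1.25)
for c in('top','side'):
    d=np.load(c+'.npz');print(d['K'],d['T'].round(3))
s=arm.state();print(s['ee_pos'],s['orientation'],s['grip_width'],s['time_s'],s['force'])
print(R.from_quat(s['orientation']).as_matrix().round(3))
E
```

```text
[[441.33470946   0.         325.02197833]
 [  0.         441.33470946 239.85964877]
 [  0.           0.           1.        ]] [[-3.000e-03 -9.970e-01  8.200e-02  5.250e-01]
 [-1.000e+00  3.000e-03 -1.000e-03  2.100e-02]
 [ 1.000e-03 -8.200e-02 -9.970e-01  1.346e+00]
 [ 0.000e+00  0.000e+00  0.000e+00  1.000e+00]]
[[447.043921     0.         321.8939218 ]
 [  0.         447.043921   241.45209272]
 [  0.           0.           1.        ]] [[-0.703 -0.408  0.582 -0.016]
 [-0.711  0.423 -0.562  0.625]
 [-0.017 -0.809 -0.588  0.692]
 [ 0.     0.     0.     1.   ]]
[ 0.25971402 -0.54062216  0.24723544] [ 9.75041925e-01  2.22018925e-01 -1.41436556e-04 -9.05942234e-04] 1.0021968013585052 0.1 [-0.0232391   0.07422652  0.03645676]
[[ 0.901  0.433 -0.001]
 [ 0.433 -0.901  0.002]
 [ 0.    -0.002 -1.   ]]
```

View pics/top1.png

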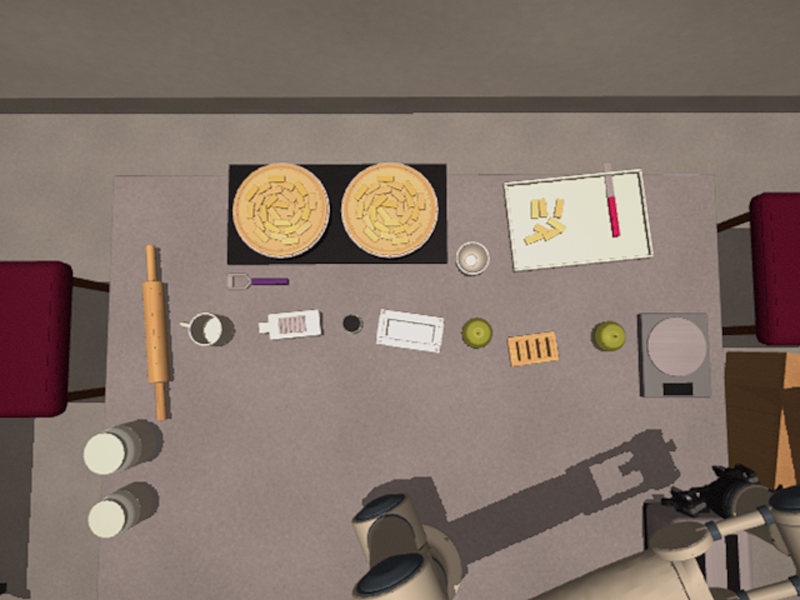

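View pics/side1.png

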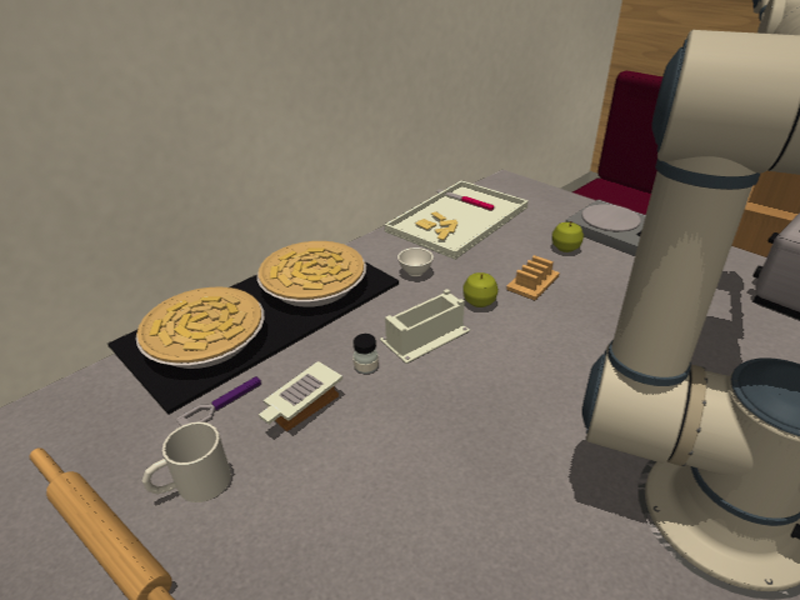

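The top view shows the insert at about (292,324), tab to the left, the catch box at (410,331), the rack at (533,349), and the apples, jar and other loose items between or around them. I'll enlarge a crop for corner readings.

```bash
python3 - <<'E'
from h import *
im=cv2.imread('pics/top1_full.png')
a=cv2.resize(im[235:295,200:360],None,fx=5,fy=5,interpolation=cv2.INTER_CUBIC)
b=cv2.resize(im[235:295,355:515],None,fx=5,fy=5,interpolation=cv2.INTER_CUBIC)
cv2.imwrite('pics/crop1.png',np.vstack([a,b]))
E
```

```text
(no output)
```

View pics/crop1.png

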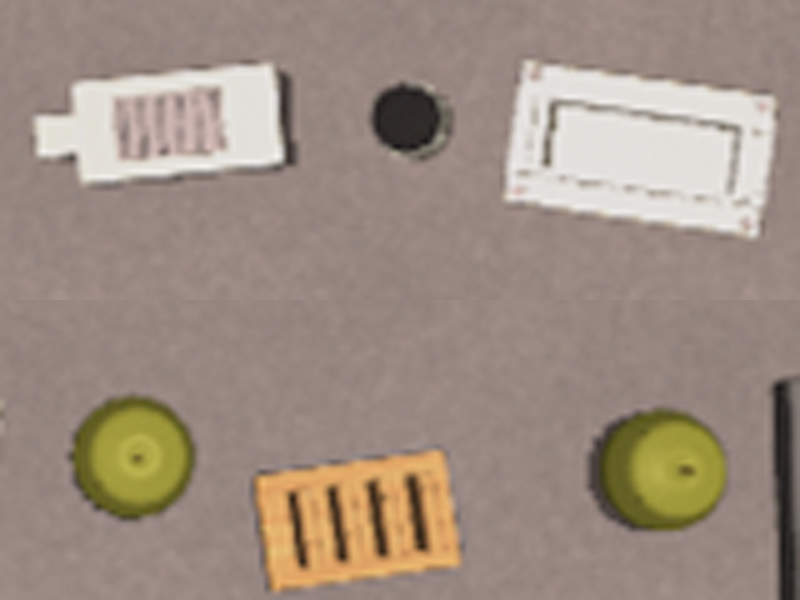

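```bash
python3 - <<'E'
from h import *
def f(n,pts,x0,y0,z):
    P=np.array([px2w('top',x0+(x-2)/5,y0+(y-2)/5,z)[:2] for x,y in pts]); c=P[:4].mean(0)
    e=P[1]-P[0]+P[2]-P[3]; print(n,c.round(4),'L',np.linalg.norm(P[1]-P[0]).round(3),np.linalg.norm(P[2]-P[1]).round(3),'dir(right)',np.degrees(np.arctan2(e[1],e[0])).round(1),P[4:].round(3).tolist())
f('ins',[(72,82),(275,63),(285,166),(82,184),(35,137)],200,235,.044)
f('box',[(525,60),(777,97),(758,237),(504,202)],200,235,.006)
f('rack',[(255,175),(443,150),(460,265),(273,290)],355,235,.012)
f('spice',[(372,118),(407,85),(440,118),(407,153)],200,235,.062)
f('apple1',[(72,157),(132,95),(194,157),(132,217)],355,235,.035)
E
```

```text
ins [0.5748 0.2845] L 0.12 0.061 dir(right) -84.9 [[0.567, 0.369]]
box [0.5603 0.0115] L 0.155 0.086 dir(right) -98.2 []
rack [ 0.5166 -0.2846] L 0.115 0.07 dir(right) -82.6 []
spice [0.5768 0.1483] L 0.028 0.027 dir(right) -44.9 []
apple1 [ 0.5546 -0.1465] L 0.051 0.052 dir(right) -45.5 []
```

```bash
cat >> h.py <<'E'
def go(x,y,z,h):
    s=arm.state(); M=R.from_quat(s['orientation']).as_matrix(); p=np.array(s['ee_pos'])
    hc=np.degrees(np.arctan2(M[1,0],M[0,0])); d=M.T@(np.array([x,y,z])-p)*100
    print('t',round(s['time_s'],2),'pos',p.round(4),'h',round(hc,1),'tilt',M[2].round(3),'grip',round(s['grip_width'],3),'F',np.round(s['force'],1),'T',np.round(s['torque'],2),'q',np.round(s['q'],2))
    print('DELTA',d.round(2),'turn',round((hc-h+180)%360-180,1))
E
python3 -c "
from h import *
go(.569,.348,.2,95.1)"
```

```text
t 0.1 pos [ 0.2597 -0.5406  0.2472] h 25.7 tilt [ 0.    -0.002 -1.   ] grip 1.002 F [-0.   0.1  0. ] T [-0.01 -0.01 -0.05] q [-1.18  0.09  1.23  0.    1.82 -0.06]
DELTA [ 66.35 -66.7    4.85] turn -69.4
```

Call:
{"fn": "arm_command", "kwargs": {"deltas": [0,66.4,-66.7,4.0,-69.4,0,66.4,-66.7,4.0,-69.4,0,66.4,-66.7,4.0,-69.4,0,66.4,-66.7,4.0,-69.4,0,66.4,-66.7,4.0,-69.4,0,66.4,-66.7,4.0,-69.4,0,66.4,-66.7,4.0,-69.4,0,66.4,-66.7,4.0,-69.4,0,66.4,-66.7,4.0,-69.4,0,66.4,-66.7,4.0,-69.4,0,66.4,-66.7,4.0,-69.4,0,66.4,-66.7,4.0,-69.4], "force": 20}}

```text
time_s: 1.1
ee_pos: [0.4241, -0.067, 0.2269]
orientation: [0.675, 0.738, 0.0, -0.001]
force: [0.5, -0.4, 0.1]
grip_width: 0.998
```

```bash
python3 -c "
from h import *
go(.569,.348,.2,95.1)"
```

```text
t 1.1 pos [ 0.4241 -0.067   0.2269] h 95.1 tilt [ 0.002 -0.    -1.   ] grip 0.998 F [ 0.5 -0.4  0.1] T [-0.04 -0.01 -0.01] q [-0.24 -0.38  1.69  0.    1.83 -0.33]
DELTA [40.06 18.1   2.74] turn -0.0
```

Call:
{"fn": "arm_command", "kwargs": {"deltas": [0,40.1,18.1,6,0,0,40.1,18.1,6,0,0,40.1,18.1,6,0,0,40.1,18.1,6,0,0,40.1,18.1,6,0,0,40.1,18.1,6,0,0,40.1,18.1,6,0,0,40.1,18.1,6,0,0,40.1,18.1,6,0,0,40.1,18.1,6,0,0,40.1,18.1,6,0,0,40.1,18.1,6,0]}}

```text
time_s: 2.1
ee_pos: [0.5682, 0.3533, 0.1628]
orientation: [0.673, 0.739, -0.002, -0.002]
force: [0.7, -0.6, -0.5]
grip_width: 0.997
```

```bash
python3 - <<'E'
from h import *
go(.569,.348,.031,95.1)
snap('side','pics/s2.png'); im=cv2.imread('pics/s2_full.png')
b=cv2.resize(im[190:390,150:350],None,fx=3,fy=3,interpolation=cv2.INTER_CUBIC)
cv2.imwrite('pics/s2.png',b)
E
```

```text
t 2.1 pos [0.5682 0.3533 0.1628] h 95.3 tilt [ 0.001 -0.006 -1.   ] grip 0.997 F [ 0.7 -0.6 -0.5] T [-0.04 -0.02 -0.06] q [0.5  0.28 1.17 0.   1.7  0.41]
DELTA [-0.55  0.11 13.18] turn 0.2
```

View pics/s2.png

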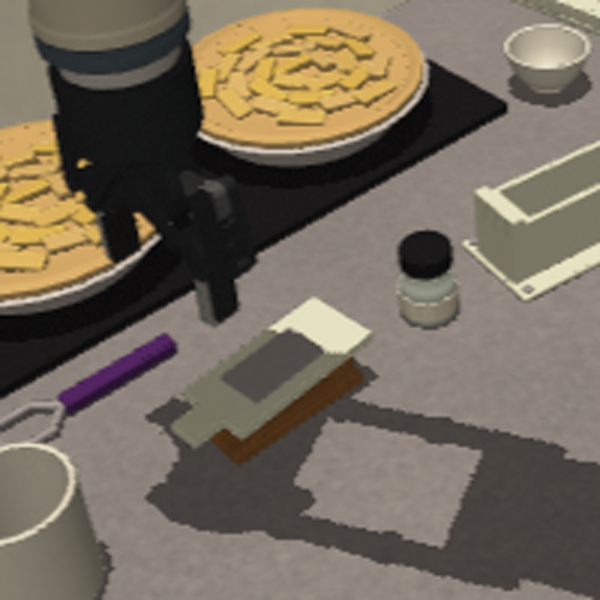

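The open gripper is above the tab end, with its near fingertip at crop (215,322). The insert is centred on the trivet and nothing obstructs the way down.

Call:
{"fn": "arm_command", "kwargs": {"deltas": [0,-0.5,0.1,4,0,0,-0.5,0.1,8,0,0,-0.5,0.1,11,0,0,-0.5,0.1,13.2,0,0,-0.5,0.1,13.2,0,1,-0.5,0.1,13.2,0,1,-0.5,0.1,13.2,0,1,-0.5,0.1,13.2,0,1,-0.5,0.1,13.2,0,1,-0.5,0.1,13.2,0,1,-0.5,0.1,13.2,0,1,-0.5,0.1,13.2,0], "force": 20}}

```text
time_s: 3.15
ee_pos: [0.5704, 0.3464, 0.0352]
orientation: [0.674, 0.739, 0.0, -0.001]
force: [-0.2, -1.0, 6.9]
grip_width: 0.692
```

```bash
python3 - <<'E'
from h import *
go(.569,.348,.16,95.1)
E
```

```text
t 3.15 pos [0.5704 0.3464 0.0352] h 95.3 tilt [ 0.001 -0.    -1.   ] grip 0.692 F [-0.2 -1.   6.9] T [-0.22  0.   -0.01] q [0.49 0.33 1.34 0.   1.47 0.4 ]
DELTA [  0.19  -0.13 -12.48] turn 0.2
```

Call:
{"fn": "arm_command", "kwargs": {"deltas": [1,0,0,-1,0,1,0,0,-2,0,1,0,0,-3,0,1,0,0,-4.5,0,1,0,0,-6,0,1,0,0,-8,0,1,0,0,-10,0,1,0,0,-12.5,0,1,0,0,-15,0,1,0,0,-15,0,1,0,0,-15,0,1,0,0,-15,0]}}

```text
time_s: 4.15
ee_pos: [0.5703, 0.3461, 0.185]
orientation: [0.674, 0.739, 0.0, -0.001]
force: [-1.1, 0.1, -2.4]
grip_width: 0.694
```

```bash
python3 - <<'E'
from h import *
go(.569,.348,.16,95.1)
snap('side','pics/s3.png'); im=cv2.imread('pics/s3_full.png')
b=cv2.resize(im[130:380,130:380],None,fx=2.4,fy=2.4,interpolation=cv2.INTER_CUBIC)
cv2.imwrite('pics/s3.png',b)
E
```

```text
t 4.15 pos [0.5703 0.3461 0.185 ] h 95.3 tilt [ 0.001 -0.001 -1.   ] grip 0.694 F [-1.1  0.1 -2.4] T [ 0.01 -0.06  0.  ] q [0.49 0.27 1.14 0.   1.73 0.4 ]
DELTA [ 0.19 -0.11  2.5 ] turn 0.2
```

View pics/s3.png

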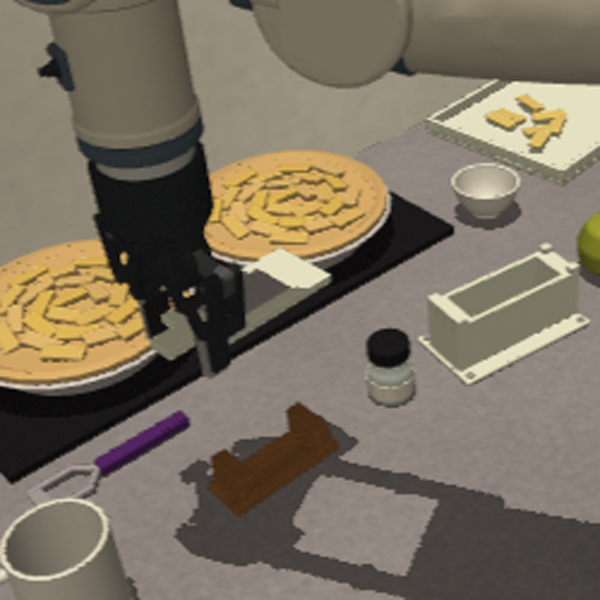

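The insert is held by its tab end, but it stays level: the pad friction stops it swinging. I'll tilt it in the grip by lowering its tab onto the box's near rim, then push its plain end against the box side.

```bash
python3 - <<'E'
from h import *
go(.5208,.0172,.16,-8.2)
E
```

```text
t 4.2 pos [0.57   0.346  0.1838] h 95.3 tilt [ 0.001 -0.002 -1.   ] grip 0.692 F [-0.2 -0.7 -0.9] T [0.07 0.01 0.01] q [0.49 0.27 1.14 0.   1.73 0.4 ]
DELTA [-32.29  -7.91   2.38] turn 103.5
```

Call:
{"fn": "arm_command", "kwargs": {"deltas": [1,-3,-0.7,0,7,1,-6,-1.4,0,14,1,-9,-2.1,0,21,1,-12,-2.8,0,28,1,-15,-3.5,0,35,1,-18,-4.2,0,42,1,-21,-5,0,49,1,-24,-6,0,56,1,-27,-6.6,0,63,1,-29,-7.1,0,70,1,-31,-7.5,0,77,1,-32.3,-7.9,0,84]}}

```text
time_s: 5.2
ee_pos: [0.5199, 0.0151, 0.1819]
orientation: [0.996, 0.094, -0.003, -0.0]
force: [0.5, 0.2, -1.2]
grip_width: 0.693
```

```bash
python3 - <<'E'
from h import *
go(.5208,.0172,.075,-8.2)
E
```

```text
t 5.2 pos [0.5199 0.0151 0.1819] h 10.8 tilt [-0.005 -0.001 -1.   ] grip 0.693 F [ 0.5  0.2 -1.2] T [-0.02 -0.05  0.  ] q [-0.04 -0.12  1.56 -0.    1.71  1.35]
DELTA [ 0.18 -0.18 10.69] turn 19.0
```

Call:
{"fn": "arm_command", "kwargs": {"deltas": [1,0.2,-0.2,1,7,1,0.2,-0.2,3,14,1,0.2,-0.2,6,19,1,0.2,-0.2,8.5,19,1,0.2,-0.2,10.5,19,1,0.2,-0.2,11.3,19,1,0.2,-0.2,11.3,19,1,0.2,-0.2,11.3,19]}}

```text
time_s: 5.87
ee_pos: [0.5206, 0.0175, 0.0686]
orientation: [0.997, -0.071, -0.003, 0.0]
force: [-0.1, 0.2, -0.9]
grip_width: 0.694
```

```bash
python3 - <<'E'
from h import *
go(.5208,.0172,.049,-8.2)
snap('side','pics/s4.png'); im=cv2.imread('pics/s4_full.png')
b=cv2.resize(im[150:350,240:440],None,fx=3,fy=3,interpolation=cv2.INTER_CUBIC)
cv2.imwrite('pics/s4.png',b)
E
```

```text
t 5.87 pos [0.5206 0.0175 0.0686] h -8.2 tilt [-0.007  0.001 -1.   ] grip 0.694 F [-0.1  0.2 -0.9] T [-0.   -0.1   0.01] q [-0.03 -0.08  1.72 -0.    1.51  1.68]
DELTA [0.03 0.03 1.96] turn 0.0
```

View pics/s4.png

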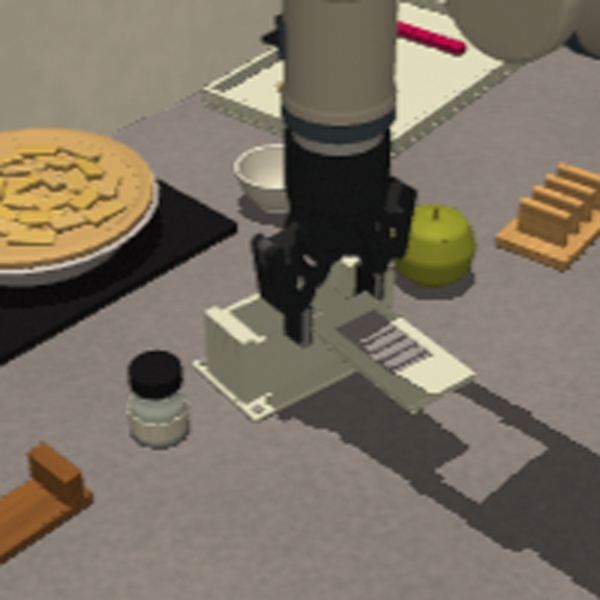

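The plate sits level in the gripper, teeth up, with its tab over the box's near rim. Next I'll press it down slowly.

Call:
{"fn": "arm_command", "kwargs": {"deltas": [1,0,0,0.4,0,1,0,0,0.8,0,1,0,0,1.2,0,1,0,0,1.5,0,1,0,0,1.5,0]}}

```text
time_s: 6.33
ee_pos: [0.5214, 0.0175, 0.0547]
orientation: [0.997, -0.071, -0.002, 0.0]
force: [0.1, -0.2, 1.1]
grip_width: 0.694
```

Call:
{"fn": "arm_command", "kwargs": {"deltas": [1,0,0,0.3,0,1,0,0,0.6,0,1,0,0,0.8,0,1,0,0,0.8,0]}}

```text
time_s: 6.67
ee_pos: [0.522, 0.0175, 0.049]
orientation: [0.997, -0.071, -0.001, 0.0]
force: [-4.0, -0.5, 12.9]
grip_width: 0.693
```

```bash
python3 - <<'E'
from h import *
go(.5208,.0172,.049,-8.2)
snap('side','pics/s5.png'); im=cv2.imread('pics/s5_full.png')
b=cv2.resize(im[150:350,240:440],None,fx=3,fy=3,interpolation=cv2.INTER_CUBIC)
cv2.imwrite('pics/s5.png',b)
E
```

```text
t 6.67 pos [0.522  0.0175 0.049 ] h -8.2 tilt [-0.002  0.    -1.   ] grip 0.693 F [-4.  -0.5 12.9] T [0.01 0.75 0.02] q [-0.03 -0.06  1.74 -0.    1.46  1.68]
DELTA [-0.12  0.04 -0.  ] turn 0.0
```

View pics/s5.png

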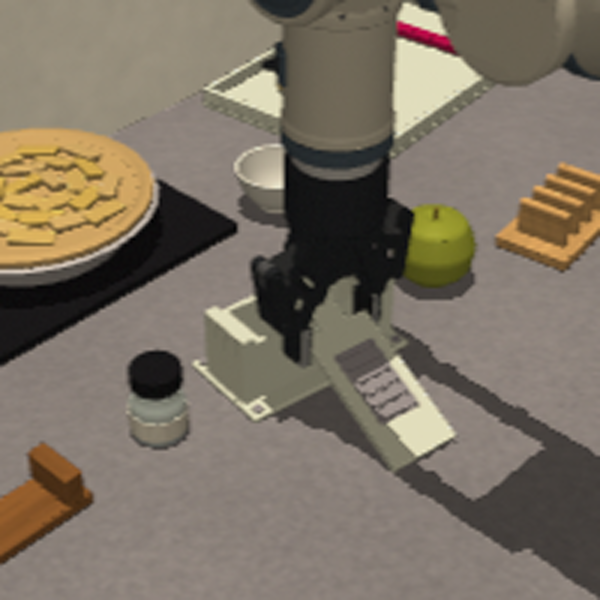

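The press worked: the plate is now tilted about 27° in the grip, plain end near the table at crop (425,450). I'll lift it, turn 180° and push the plain end against the box side.

Call:
{"fn": "arm_command", "kwargs": {"deltas": [1,0,0,-3,0,1,-2,0,-7,0,1,-5,0,-11,-7,1,-8,0,-12,-14,1,-10,0,-12,-21,1,-11.3,0,-12,-28,1,-11.3,0,-12,-35,1,-11.3,0,-12,-42,1,-11.3,0,-12,-49,1,-11.3,0,-12,-56,1,-11.3,0,-12,-63,1,-11.3,0,-12,-70]}}

```text
time_s: 7.72
ee_pos: [0.4102, 0.0336, 0.1685]
orientation: [0.856, 0.516, -0.001, -0.001]
force: [-0.4, 1.0, -0.9]
grip_width: 0.694
```

Call:
{"fn": "arm_command", "kwargs": {"deltas": [1,0,0,0,-7,1,0,0,0,-14,1,0,0,0,-21,1,0,0,0,-28,1,0,0,0,-35,1,0,0,0,-42,1,0,0,0,-49,1,0,0,0,-56,1,0,0,0,-63,1,0,0,0,-70,1,0,0,0,-77,1,0,0,0,-84]}}

```text
time_s: 8.72
ee_pos: [0.41, 0.0336, 0.1677]
orientation: [0.288, 0.958, -0.001, -0.002]
force: [0.0, 0.3, -1.0]
grip_width: 0.692
```

```bash
python3 - <<'E'
from h import *
go(.407,.034,.085,171.8)
E
```

```text
t 8.72 pos [0.41   0.0336 0.1677] h 146.5 tilt [ 0.003 -0.002 -1.   ] grip 0.692 F [ 0.   0.3 -1. ] T [ 0.03  0.01 -0.  ] q [-0.   -0.43  1.84 -0.    1.74 -0.99]
DELTA [ 0.24 -0.11  8.27] turn -25.3
```

Call:
{"fn": "arm_command", "kwargs": {"deltas": [1,0.2,-0.1,0,-7,1,0.2,-0.1,1,-14,1,0.2,-0.1,3,-21,1,0.2,-0.1,6,-25.3,1,0.2,-0.1,8.3,-25.3,1,0.2,-0.1,8.3,-25.3,1,0.2,-0.1,8.3,-25.3]}}

```text
time_s: 9.3
ee_pos: [0.4063, 0.0338, 0.0833]
orientation: [0.072, 0.997, -0.0, -0.004]
force: [-1.1, -0.1, -0.6]
grip_width: 0.701
```

```bash
python3 - <<'E'
from h import *
go(.407,.034,.085,171.8)
snap('side','pics/s6.png'); im=cv2.imread('pics/s6_full.png')
b=cv2.resize(im[150:350,240:440],None,fx=3,fy=3,interpolation=cv2.INTER_CUBIC)
cv2.imwrite('pics/s6.png',b)
E
```

```text
t 9.3 pos [0.4063 0.0338 0.0833] h 171.8 tilt [ 0.008 -0.001 -1.   ] grip 0.701 F [-1.1 -0.1 -0.6] T [-0.    0.03 -0.  ] q [-0.   -0.42  1.98 -0.    1.59 -1.43]
DELTA [-0.07  0.03 -0.17] turn -0.0
```

View pics/s6.png

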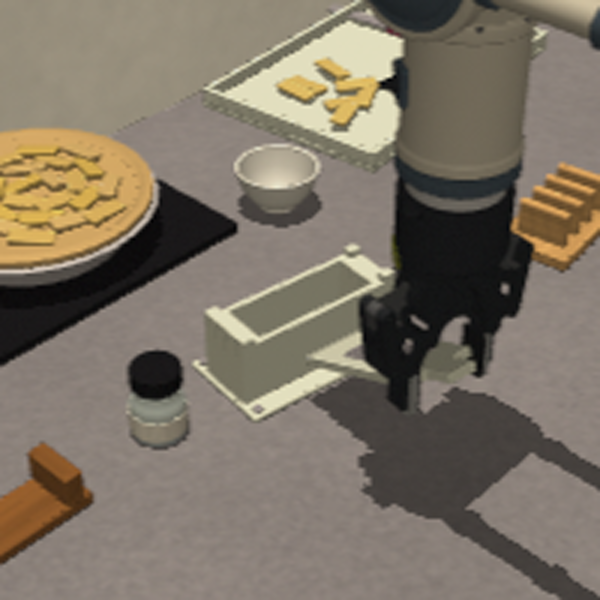

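```bash
python3 - <<'E'
from h import *
h=np.radians(171.8); ux=np.array([np.cos(h),np.sin(h),0]); uy=np.array([np.sin(h),-np.cos(h),0]) # tool x,y
p=np.array([.4063,.0338,.0833])
for th in (0,10,20,30):
  t=np.radians(th)
  for off in(0,-115):
    for s in (-.03,.03):
      q=p+np.array([0,0,.005])+ux*(off/1000*np.cos(t))+np.array([0,0,off/1000*np.sin(t)])+uy*s
      print(th,off,s,((w2px('side',q)-[240,150])*3).round())
E
```

```text
0 0 -0.03 [470. 351.]
0 0 0.03 [407. 385.]
0 -115 -0.03 [364. 275.]
0 -115 0.03 [302. 305.]
10 0 -0.03 [470. 351.]
10 0 0.03 [407. 385.]
10 -115 -0.03 [364. 297.]
10 -115 0.03 [303. 327.]
20 0 -0.03 [470. 351.]
20 0 0.03 [407. 385.]
20 -115 -0.03 [368. 321.]
20 -115 0.03 [307. 351.]
30 0 -0.03 [470. 351.]
30 0 0.03 [407. 385.]
30 -115 -0.03 [374. 344.]
30 -115 0.03 [314. 375.]
```

The plate's plain end is at crop (310,355), which corresponds to about 22° of tilt. Now I'll push it along an arc against the box's side.

Call:
{"fn": "arm_command", "kwargs": {"deltas": [1,-1,0,1.3,0,1,-2,0,1.3,0,1,-2.6,0,1.1,0,1,-3.2,0,0,0,1,-3.9,0,-0.9,0,1,-4.5,0,-1.8,0,1,-5.2,0,-2.5,0,1,-5.9,0,-3.2,0,1,-5.9,0,-3.2,0]}}

```text
time_s: 10.1
ee_pos: [0.4677, 0.0253, 0.1205]
orientation: [0.072, 0.997, -0.0, -0.0]
force: [-2.1, -0.5, 0.3]
grip_width: 0.693
```

```bash
python3 - <<'E'
from h import *
go(.407,.034,.085,171.8)
E
```

```text
t 10.1 pos [0.4677 0.0253 0.1205] h 171.8 tilt [ 0. -0. -1.] grip 0.693 F [-2.1 -0.5  0.3] T [0.07 0.6  0.01] q [-0.02 -0.26  1.79 -0.    1.61 -1.45]
DELTA [ 6.13 -0.    3.55] turn -0.0
```

Call:
{"fn": "arm_command", "kwargs": {"deltas": [1,-0.8,0,-0.4,0,1,-1.6,0,-0.7,0,1,-2.5,0,-1.1,0,1,-3.4,0,-1.5,0,1,-4.3,0,-1.8,0,1,-5.2,0,-2,0,1,-5.9,0,-2,0,1,-5.9,0,-2,0]}}

```text
time_s: 10.77
ee_pos: [0.5271, 0.0167, 0.141]
orientation: [0.072, 0.997, -0.0, 0.0]
force: [-1.5, 0.3, -0.5]
grip_width: 0.694
```

```bash
python3 - <<'E'
from h import *
go(.407,.034,.085,171.8)
snap('side','pics/s7.png'); im=cv2.imread('pics/s7_full.png')
b=cv2.resize(im[130:330,240:440],None,fx=3,fy=3,interpolation=cv2.INTER_CUBIC)
cv2.imwrite('pics/s7.png',b)
E
```

```text
t 10.77 pos [0.5271 0.0167 0.141 ] h 171.8 tilt [-0.001 -0.    -1.   ] grip 0.694 F [-1.5  0.3 -0.5] T [ 0.08  0.37 -0.01] q [-0.03 -0.1   1.61 -0.    1.63 -1.46]
DELTA [ 1.214e+01 -1.000e-02  5.590e+00] turn -0.0
```

View pics/s7.png

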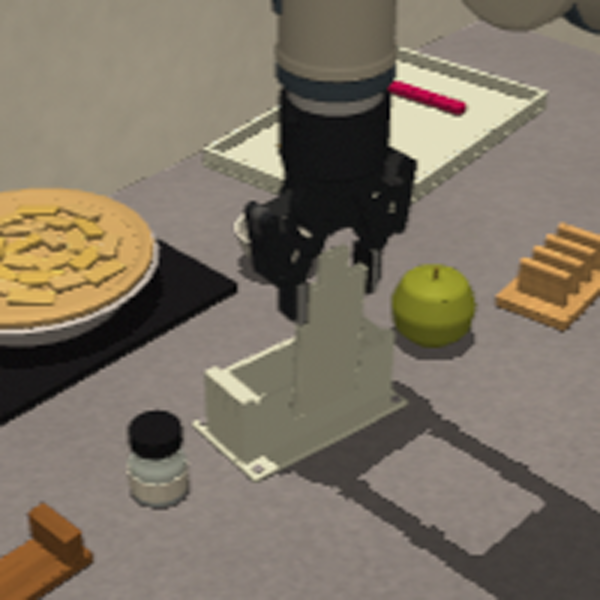

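The plate now stands upright in the gripper, tab up and teeth facing away from the robot, with its lower part against the box side at crop (330,400). Pushing on over the rim will lean it past vertical, teeth-side down.

Call:
{"fn": "arm_command", "kwargs": {"deltas": [1,-0.7,0,0,0,1,-1.4,0,0,0,1,-2.1,0,0,0,1,-2.8,0,0,0,1,-3.5,0,0,0,1,-4,0,0,0,1,-4,0,0,0]}}

```text
time_s: 11.4
ee_pos: [0.5671, 0.0108, 0.1404]
orientation: [0.072, 0.997, -0.0, 0.0]
force: [-3.9, 0.4, -1.6]
grip_width: 0.692
```

```bash
python3 - <<'E'
from h import *
go(.407,.034,.085,171.8)
snap('side','pics/s8.png'); im=cv2.imread('pics/s8_full.png')
b=cv2.resize(im[130:330,240:440],None,fx=3,fy=3,interpolation=cv2.INTER_CUBIC)
cv2.imwrite('pics/s8.png',b)
E
```

```text
t 11.4 pos [0.5671 0.0108 0.1404] h 171.8 tilt [-0. -0. -1.] grip 0.692 F [-3.9  0.4 -1.6] T [0.09 0.56 0.05] q [-0.04  0.01  1.51 -0.    1.63 -1.47]
DELTA [16.18 -0.    5.54] turn -0.0
```

View pics/s8.png

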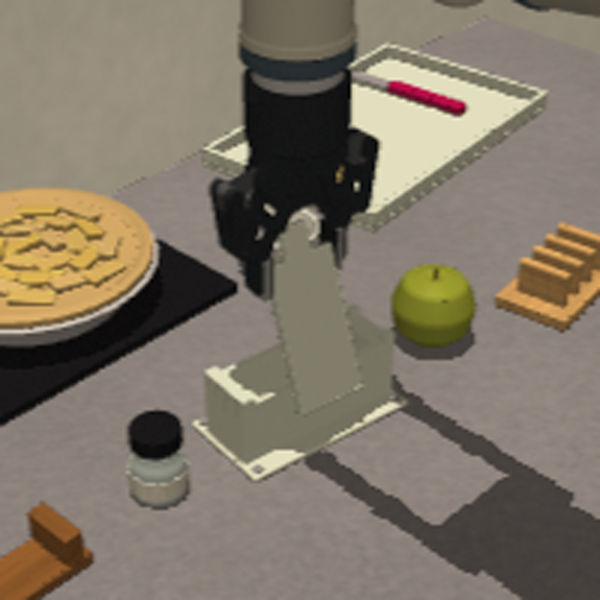

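```bash
python3 - <<'E'
from h import *
a=np.radians(-98.2); X=np.array([np.cos(a),np.sin(a),0]); Y=np.array([-np.sin(a),np.cos(a),0]); c=np.array([.5603,.0115,0])
# s6 crop coords: foot corner near-left and far-left
for sx in(-78,78):
  for sy in(-43,43):
    print(sx,sy,((w2px('side',c+X*sx/1000+Y*sy/1000+[0,0,.006])-[240,150])*3).round(), (w2px('top',c+X*sx/1000+Y*sy/1000+[0,0,.006])*1.25).round(1))
print('stop corners',[((w2px('side',c+X*-.075+Y*s+[0,0,.066])-[240,150])*3).round() for s in(-.025,.025)])
print('Y',Y)
# TCP over box X=-40: 
for Xt in (-25,): print(c+X*Xt/1000)
p=c+X*(-.030); go(p[0],p[1],.22,81.8)
E
```

```text
-78 -43 [254. 416.] [375.4 343.5]
-78 43 [189. 359.] [380.5 308.4]
78 -43 [407. 337.] [439.2 352.6]
78 43 [340. 287.] [444.  317.4]
stop corners [array([241., 341.]), array([203., 309.])]
Y [ 0.98977623 -0.14262893  0.        ]
[0.56386572 0.03624441 0.        ]
t 11.45 pos [0.5668 0.0109 0.1406] h 171.8 tilt [-0.001 -0.    -1.   ] grip 0.695 F [-1.8 -0.2 -1.5] T [0.05 0.46 0.01] q [-0.04  0.01  1.51 -0.    1.63 -1.47]
DELTA [ 0.65  2.96 -7.94] turn 90.0
```

Call:
{"fn": "arm_command", "kwargs": {"deltas": [1,0,0,-3,0,1,0,0,-6,0,1,0.3,1.5,-7.5,7,1,0.6,2.9,-7.5,14,1,0.6,2.9,-7.5,21,1,0.6,2.9,-7.5,28,1,0.6,2.9,-7.5,35,1,0.6,2.9,-7.5,42,1,0.6,2.9,-7.5,49,1,0.6,2.9,-7.5,56,1,0.6,2.9,-7.5,63,1,0.6,2.9,-7.5,70]}}

```text
time_s: 12.45
ee_pos: [0.5658, 0.0404, 0.2165]
orientation: [0.633, 0.774, 0.001, 0.002]
force: [0.3, -0.3, -1.7]
grip_width: 0.694
```

```bash
python3 - <<'E'
from h import *
a=np.radians(-98.2); X=np.array([np.cos(a),np.sin(a),0])
p=np.array([.559,.011,0])+X*(-.027); go(p[0],p[1],.18,81.8)
E
```

```text
t 12.45 pos [0.5658 0.0404 0.2165] h 101.4 tilt [-0.001  0.004 -1.   ] grip 0.694 F [ 0.3 -0.3 -1.7] T [0.   0.01 0.06] q [ 0.01 -0.    1.39 -0.    1.76 -0.19]
DELTA [-0.2  -0.36  3.65] turn 19.6
```

Call:
{"fn": "arm_command", "kwargs": {"deltas": [1,-0.2,-0.4,0,7,1,-0.2,-0.4,0.5,14,1,-0.2,-0.4,1.5,19.6,1,-0.2,-0.4,2.5,19.6,1,-0.2,-0.4,3,19.6,1,-0.2,-0.4,3,19.6]}}

```text
time_s: 12.95
ee_pos: [0.562, 0.0376, 0.1847]
orientation: [0.755, 0.656, 0.001, 0.001]
force: [0.7, -0.0, -0.7]
grip_width: 0.693
```

```bash
python3 - <<'E'
from h import *
a=np.radians(-98.2); X=np.array([np.cos(a),np.sin(a),0])
p=np.array([.559,.011,0])+X*(-.027); go(p[0],p[1],.16,81.8)
snap('side','pics/s9.png'); im=cv2.imread('pics/s9_full.png')
b=cv2.resize(im[130:330,230:430],None,fx=3,fy=3,interpolation=cv2.INTER_CUBIC)
cv2.imwrite('pics/s9.png',b)
E
```

```text
t 12.95 pos [0.562  0.0376 0.1847] h 82.0 tilt [-0.     0.002 -1.   ] grip 0.693 F [ 0.7 -0.  -0.7] T [ 0.02 -0.02  0.03] q [ 0.01 -0.01  1.45 -0.    1.7   0.15]
DELTA [0.03 0.07 2.47] turn 0.2
```

View pics/s9.png

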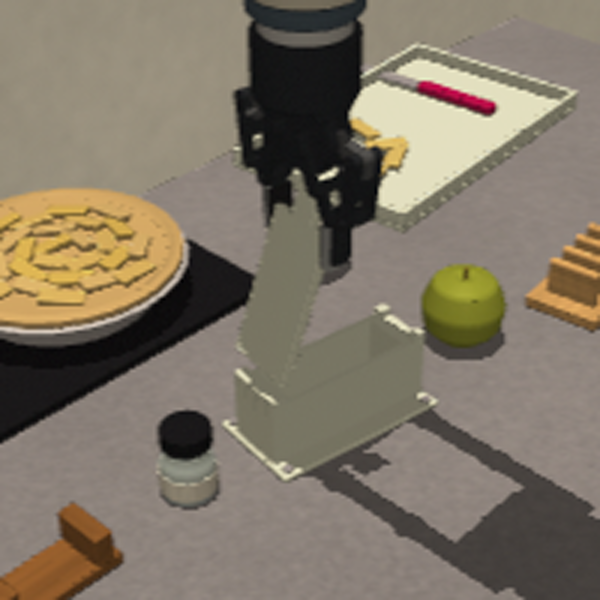

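The plate hangs above the box's left end, plain face toward the side camera. Its lower end spans about (240,348) to (283,383) and leans right, with the stop's top corners at about (237,372) and (275,403). I'll fit the lean and offset from these.

```bash
python3 - <<'E'
from h import *
from scipy.optimize import least_squares
pr=lambda q:(w2px('side',q)-[230,130])*3
a=np.radians(-98.2); X=np.array([np.cos(a),np.sin(a),0]); Y=np.array([-np.sin(a),np.cos(a),0])
tcp=np.array([.562,.0376,.1847])
def low(v,s,off): # plain-face lower corners; lean al, shift along tool y
    al,z0,dy=v; n=-X*np.cos(al)+np.array([0,0,np.sin(al)]) # plain normal (outward, left/up)
    t=X*np.sin(al)+np.array([0,0,np.cos(al)])
    return tcp+X*.0067+np.array([0,0,z0])+Y*(s+dy)-t*.1157+n*.004
obs=[((240,348),.03),((283,383),-.03)]
f=least_squares(lambda v:np.r_[np.concatenate([pr(low(v,s,0))-o for o,s in obs]),(v[1]-.005)*300],[.35,.005,0])
al=f.x; print('lean',np.degrees(al[0]),'z0',al[1],'dy',al[2],'cost',f.cost)
for s in(.03,-.03): q=low(al,s,0); print('corner rel box',((q-[.559,.011,0])@X).round(4),((q-[.559,.011,0])@Y).round(4),q[2].round(4))
# box fit from side: foot near-left (287,478), far-left (226,424), near-right (436,402); stop tops (275,403),(237,372)
B=[((287,478),(-.078,-.043,.006)),((226,424),(-.078,.043,.006)),((436,402),(.078,-.043,.006))]
g=least_squares(lambda c:np.concatenate([pr(np.array([c[0],c[1],0])+X*b[0]+Y*b[1]+[0,0,b[2]])-o for o,b in B]),[.56,.011]); print('box by side',g.x,g.cost)
E
```

```text
lean 21.298825607348423 z0 0.0009594388477378881 dy 0.003129088781025697 cost 6.983685348499759
corner rel box -0.0658 0.0323 0.0793
corner rel box -0.0658 -0.0277 0.0793
box by side [0.55555114 0.0131611 ] 22.26197564003994
```

The side fit and the top measurement disagree by several mm across the box. I'll move the plate to the right, where the top camera can see it from above, and measure plate and box with that one camera.

Call:
{"fn": "arm_command", "kwargs": {"deltas": [1,-3,1,-3,0,1,-7,2,-4,0,1,-11,3,-4,0,1,-15,4,-4,0,1,-19,4,-4,0,1,-23,4,-4,0,1,-26,4,-4,0,1,-28,4,-4,0,1,-28,4,-4,0,1,-28,4,-4,0,1,-28,4,-4,0]}}

```text
time_s: 13.92
ee_pos: [0.5627, -0.2448, 0.2263]
orientation: [0.755, 0.656, 0.001, 0.001]
force: [-0.2, -0.1, -1.1]
grip_width: 0.695
```

```bash
python3 - <<'E'
from h import *
go(.563,.0376,.2,81.8)
snap('top','pics/t2.png'); im=cv2.imread('pics/t2_full.png')
s=arm.state();p=np.array(s['ee_pos']);print(w2px('top',p),w2px('top',p+[0,.04,-.1]))
u,v=w2px('top',p+[0,.04,-.1]).round().astype(int)
g=im[v-22:v+23,u-24:u+16].min(2)//10
print(u,v)
for r in g: print(''.join('%3d'%x for x in r))
E
```

```text
t 13.92 pos [ 0.5627 -0.2448  0.2263] h 82.0 tilt [ 0.     0.004 -1.   ] grip 0.695 F [-0.2 -0.1 -1.1] T [ 0.03 -0.    0.04] q [-0.47  0.12  1.24  0.    1.78 -0.33]
DELTA [27.97 -3.91  2.61] turn 0.2
[429.24570149 260.76600347] [406.22327983 262.06608524]
406 262
 12 12 12 12 12 12 12 12 12 12 12 12 12 12 12 12 12 13 13 13 13 12 12 12 12 12 12 12 12 12 12 12 12 12 12 12 12 12 12 13
 12 12 12 12 12 12 13 12 12 12 13 12 12 12 12 12 12 12 13 13 13 12 12 13 12 12 12 12 12 12 12 12 12 12 12 12 12 12 12 13
 12 12 12 12 12 12 12 12 12 13 13 13 12 12 12 12 12 12 12 12 13 12 12 12 12 12 12 12 12 12 12 12 12 12 12 13 13 12 12 13
 12 12 12 13 12 12 12 13 13 13 13 13 12 12 12 12 12 12 12 12 12 12 12 12 12 12 12 12 12 12 12 13 12 11  9  9  9  9  9  9
 12 12 12 13 12 12 13 13 13 13 13 12 12 13 12 12 12 12 12 12 12 12 13 13 12 13 12 13 13 13 13 13 13 10  6  6  6  6  6  6
 12 12 12 12 12 12 13 13 13 13 12 12 12 12 12 13 13 13 12 12 12 12 12 12 12 12 13 11  9  9 11 13 13 10  6  6  6  6  6  6
 12 12 12 12 12 12 13 13 13 12 12 12 12 12 12 12 13 12 13 13 12 12 12 12 12 13 11  8  6  6  8  9  9  8  6  6  
[... 3908 characters left out ...]
13 13 11  8  6  6  6  6  6  8 12 12 12 12 12 13  9  7 10 10 10 10  9  6  2  4  5  5  5  5  5  7
 12 13 13 13 13 12 12 12 13 11  8  6  6  7  7  6  6 10 13 12 12 13 13 13 10  8 11 10 11  9  7  5  2  4  5  5  8  8  6  9
 13 13 13 13 13 12 12 13 13 10  6  6  7  6  6  6  6 10 13 12 13 12 13 13 10  7 10 11 11  9  5  4  2  3  5  5  8  9  8 10
 13 13 13 13 13 13 13 13 11  8  6  6  6  6  6  6  9 12 13 13 12 12 12 13 11  8  9 11  9  6  5  4  3  4  5  5  6  7  9 12
 13 13 13 13 13 13 12 13 10  6  6  6  6  6  6  9 12 13 13 13 12 12 12 13 12  8  8 10 10  7  5  5  3  3  5  5  5  7 11 13
 13 13 13 13 13 13 13 13 10  6  6  6  6  6  6 10 13 13 12 13 13 13 12 12 12  9  8 11 11  9  5  5  3  3  5  5  6  9 12 14
```

```bash
python3 - <<'E'
from h import *
tcp=np.array([.5627,-.2448,.2263]); h=np.radians(82);Y=np.array([np.sin(h),-np.cos(h),0]);X=-np.array([np.cos(h),np.sin(h),0])
for v in(248.2,259.5,270.8):
  q=px2w('top',407,v,.122); print(q.round(4),'Y',((q-tcp)@Y).round(4),'X',((q-tcp)@X).round(4))
im=cv2.imread('pics/top1_full.png').min(2)
# box foot edges by profile, subpixel, in the first top picture
a=np.radians(-98.2); X=np.array([np.cos(a),np.sin(a),0]); Y=np.array([-np.sin(a),np.cos(a),0]); c=np.array([.5603,.0115,.006])
def edge(d,o,L):
  r=[]
  for k in o:
    t=np.linspace(L-.012,L+.012,97); P=np.array([w2px('top',c+d*s+k) for s in t],np.float32)
    g=cv2.remap(im,P[:,:1],P[:,1:],cv2.INTER_LINEAR).ravel().astype(float)
    hi,lo=np.median(g[:16]),np.median(g[-16:]); r.append(t[np.argmax(g<(hi+lo)/2)])
  return np.round(r,4)
for d,sg,L in((Y,1,.043),(Y,-1,.043)): print('Y',sg,edge(d*sg,[X*k for k in(-.06,-.03,0,.03,.06)],L))
for sg in(1,-1): print('X',sg,edge(X*sg,[Y*k for k in(-.03,-.015,.015,.03)],.078))
E
```

```text
[ 0.6015 -0.208   0.122 ] Y 0.0333 X -0.0419
[ 0.5701 -0.2074  0.122 ] Y 0.0021 X -0.038
[ 0.5388 -0.2069  0.122 ] Y -0.0289 X -0.0342
Y 1 [0.0427 0.0427 0.042  0.0432 0.0417]
Y -1 [0.041  0.0422 0.0415 0.043  0.042 ]
X 1 [0.0762 0.078  0.0785 0.0768]
X -1 [0.0782 0.0798 0.0802 0.078 ]
```

```bash
cat >> h.py <<'E'
a=np.radians(-98.2); BX=np.array([np.cos(a),np.sin(a),0]); BC=np.array([.558,.012,0])
def bx(X,z):
    p=BC+BX*X; go(p[0],p[1],z,81.8)
    p=np.array(arm.state()['ee_pos'])-BC; print('box X',p@BX,'Y',p@[-BX[1],BX[0],0])
E
python3 -c "
from h import *
bx(-.022,.186)"
```

```text
t 13.97 pos [ 0.5628 -0.2444  0.2263] h 82.0 tilt [ 0.     0.004 -1.   ] grip 0.695 F [-0.1 -1.1 -0.8] T [ 0.04 -0.    0.01] q [-0.47  0.12  1.24  0.    1.78 -0.33]
DELTA [27.52 -4.04  4.01] turn 0.2
box X 0.25304024423306926 Y 0.041347616708031845
```

Call:
{"fn": "arm_command", "kwargs": {"deltas": [1,4,-0.6,0,0,1,8,-1.2,0,0,1,12,-1.8,0,0,1,16,-2.4,0,0,1,20,-3,0,0,1,23.5,-3.5,0,0,1,26,-3.9,0,0,1,27.5,-4,1,0.2,1,27.5,-4,2.5,0.2,1,27.5,-4,4,0.2,1,27.5,-4,4,0.2,1,27.5,-4,4,0.2]}}

```text
time_s: 14.97
ee_pos: [0.5608, 0.0347, 0.1856]
orientation: [0.755, 0.656, 0.001, 0.001]
force: [-0.3, 0.4, 0.1]
grip_width: 0.692
```

```bash
python3 -c "
from h import *
bx(-.022,.165)"
```

```text
t 14.97 pos [0.5608 0.0347 0.1856] h 82.0 tilt [-0.     0.002 -1.   ] grip 0.692 F [-0.3  0.4  0.1] T [-0.05 -0.05  0.04] q [ 0.   -0.02  1.45 -0.    1.7   0.14]
DELTA [-0.09  0.04  2.06] turn 0.2
box X -0.022886801388269123 Y -0.0004562541852900583
```

Lower gently to find contact.

Call:
{"fn": "arm_command", "kwargs": {"deltas": [1,-0.1,0,0.5,0.2,1,-0.1,0,1,0.2,1,-0.1,0,1.3,0.2,1,-0.1,0,1.3,0.2]}}

```text
time_s: 15.3
ee_pos: [0.5605, 0.0336, 0.172]
orientation: [0.756, 0.654, 0.0, 0.001]
force: [0.2, 0.0, -1.7]
grip_width: 0.694
```

Call:
{"fn": "arm_command", "kwargs": {"deltas": [1,0,0,0.3,0,1,0,0,0.6,0,1,0,0,0.6,0]}}

```text
time_s: 15.55
ee_pos: [0.5607, 0.0332, 0.1665]
orientation: [0.756, 0.654, 0.001, 0.001]
force: [-0.9, -1.3, 1.4]
grip_width: 0.693
```

```bash
python3 -c "
from h import *
bx(-.022,.165)"
```

```text
t 15.55 pos [0.5607 0.0332 0.1665] h 81.7 tilt [-0.     0.002 -1.   ] grip 0.693 F [-0.9 -1.3  1.4] T [-0.05  0.06  0.04] q [-0.   -0.01  1.48 -0.    1.67  0.14]
DELTA [0.07 0.04 0.15] turn -0.1
box X -0.021318604577200796 Y -0.0003783796452417121
```

Call:
{"fn": "arm_command", "kwargs": {"deltas": [1,-0.4,0,0.5,0,1,-1.2,0,1.1,0,1,-2.1,0,1.6,0,1,-2.9,0,2.2,0,1,-3.6,0,2.9,0,1,-4.3,0,3.6,0,1,-4.3,0,3.6,0]}}

```text
time_s: 16.13
ee_pos: [0.5547, -0.0116, 0.1306]
orientation: [0.757, 0.653, 0.0, 0.002]
force: [-0.1, -3.7, 5.4]
grip_width: 0.697
```

```bash
python3 -c "
from h import *
bx(.0335,.114)
snap('side','pics/s10.png')"
```

```text
t 16.13 pos [ 0.5547 -0.0116  0.1306] h 81.6 tilt [-0.002  0.004 -1.   ] grip 0.697 F [-0.1 -3.7  5.4] T [-0.36  0.01  0.02] q [-0.08 -0.02  1.56 -0.    1.61  0.07]
DELTA [-0.97 -0.02  1.66] turn -0.2
box X 0.023801630173668487 Y 0.0001336454462269188
```

Call:
{"fn": "arm_command", "kwargs": {"deltas": [1,-0.5,0,0.9,-0.2,1,-1,0,1.8,-0.2,1,-1.4,0,2.6,-0.2,1,-1.8,0,3.5,-0.2,1,-2.1,0,4.3,-0.2,1,-2.3,0,5.1,-0.2,1,-2.3,0,5.1,-0.2]}}

```text
time_s: 16.77
ee_pos: [0.551, -0.0344, 0.0778]
orientation: [0.756, 0.654, -0.0, 0.001]
force: [1.1, -4.7, 1.6]
grip_width: 0.694
```

```bash
python3 -c "
from h import *
bx(.049,.060)
snap('side','pics/s11.png')"
```

```text
t 16.77 pos [ 0.551  -0.0344  0.0778] h 81.8 tilt [-0.002  0.002 -1.   ] grip 0.694 F [ 1.1 -4.7  1.6] T [-0.35 -0.31 -0.22] q [-0.12 -0.    1.63 -0.    1.51  0.02]
DELTA [-0.21  0.03  1.78] turn -0.0
box X 0.04688306879513544 Y -0.0003332908203156957
```

Call:
{"fn": "arm_command", "kwargs": {"deltas": [1,-0.2,0,0.4,0,1,-0.3,0,0.8,0,1,-0.3,0,1.2,0,1,-0.3,0,1.2,0]}}

```text
time_s: 17.15
ee_pos: [0.5504, -0.0368, 0.0656]
orientation: [0.756, 0.655, -0.0, 0.001]
force: [0.8, -0.1, 2.2]
grip_width: 0.697
```

Call:
{"fn": "arm_command", "kwargs": {"deltas": [1,0,0,0.4,0,1,0,0,0.6,0,1,0,0,0.6,0]}}

```text
time_s: 17.4
ee_pos: [0.5502, -0.0366, 0.059]
orientation: [0.756, 0.655, -0.001, 0.001]
force: [-0.2, 0.2, 0.8]
grip_width: 0.69
```

```bash
python3 -c "
from h import *
bx(.049,.060)"
```

```text
t 17.4 pos [ 0.5502 -0.0366  0.059 ] h 81.8 tilt [-0.002  0.    -1.   ] grip 0.69 F [-0.2  0.2  0.8] T [ 0.16 -0.2  -0.08] q [-0.13  0.01  1.65 -0.    1.48  0.02]
DELTA [ 0.03  0.08 -0.1 ] turn -0.0
box X 0.04925176642546794 Y -0.0007696539378102924
```

Call:
{"fn": "arm_command", "kwargs": {"deltas": [1,0,0,0.3,0,1,0,0,0.5,0,1,0,0,0.5,0]}}

```text
time_s: 17.65
ee_pos: [0.5504, -0.0366, 0.0551]
orientation: [0.756, 0.655, -0.0, 0.001]
force: [-1.2, -1.0, 7.1]
grip_width: 0.693
```

```bash
python3 -c "
from h import *
bx(.049,.060)
snap('side','pics/s12.png'); im=cv2.imread('pics/s12_full.png')
snap('top','pics/t12.png'); t=cv2.imread('pics/t12_full.png')
g=lambda i,x,y:cv2.resize(i[y:y+130,x:x+130],(400,400),interpolation=cv2.INTER_CUBIC)
cv2.imwrite('pics/v12.png',np.hstack([g(im,270,180),g(t,270,200)]))"
```

```text
t 17.65 pos [ 0.5504 -0.0366  0.0551] h 81.8 tilt [-0.002  0.001 -1.   ] grip 0.693 F [-1.2 -1.   7.1] T [ 0.13  0.41 -0.06] q [-0.13  0.01  1.66 -0.    1.47  0.02]
DELTA [ 0.02  0.06 -0.49] turn -0.0
box X 0.04922382471607146 Y -0.0006022267849055259
```

It now meets firm resistance. I'll release it and retreat.

Call:
{"fn": "arm_command", "kwargs": {"deltas": [0.2,0,0,0,0,0,0,0,0,0,0,0,0,0,0,0,0,0,0,0,0,0,0,0,0,0,0,0,-2,0,0,0,0,-6,0,0,0,0,-10,0,0,0,-3,-14,0,0,-4,-7,-16,0,0,-8,-11,-16,0,0,-12,-15,-16,0]}}

```text
time_s: 18.75
ee_pos: [0.4261, -0.103, 0.2146]
orientation: [0.755, 0.656, 0.0, 0.002]
force: [0.1, -0.9, 0.2]
grip_width: 1.004
```

Call:
{"fn": "arm_command", "kwargs": {"deltas": [0,-4,-3,0,0,0,-8,-6,0,0,0,-12,-9,0,0,0,-16,-12,0,0,0,-16,-12,0,0,0,-16,-12,0,0]}}

```text
time_s: 19.25
ee_pos: [0.281, -0.248, 0.2146]
orientation: [0.758, 0.653, -0.001, 0.003]
force: [-0.5, 0.0, -0.0]
grip_width: 0.997
```

```bash
python3 -c "
from h import *
bx(.049,.060)
snap('side','pics/s13.png'); im=cv2.imread('pics/s13_full.png')
snap('top','pics/t13.png'); t=cv2.imread('pics/t13_full.png')
g=lambda i,x,y:cv2.resize(i[y:y+80,x:x+80],(400,400),interpolation=cv2.INTER_CUBIC)
cv2.imwrite('pics/v13.png',np.hstack([g(im,300,215),g(t,288,225)]))"
```

```text
t 19.25 pos [ 0.281  -0.248   0.2146] h 81.5 tilt [-0.005  0.003 -1.   ] grip 0.997 F [-0.5  0.  -0. ] T [ 0.03 -0.02  0.01] q [-0.81 -0.54  1.83 -0.    1.85 -0.66]
DELTA [24.99 23.51 15.41] turn -0.3
box X 0.29680690363919915 Y -0.23706226943370065
```

View pics/v13.png

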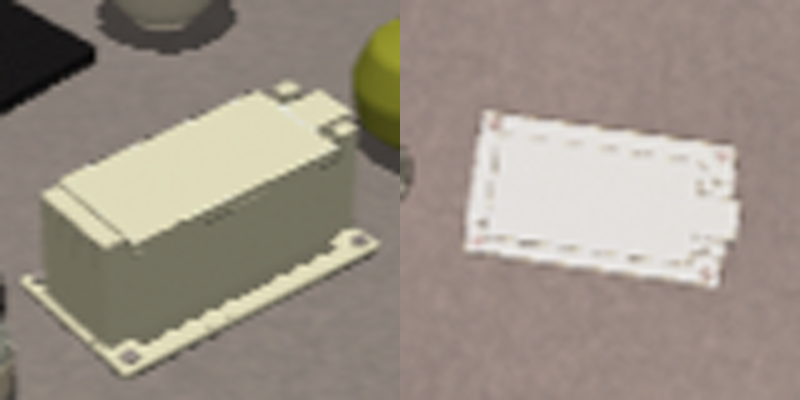

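The plate lies plain face up between the stops, with its tab at side crop (325,105) between the two lugs. I'll check its height and offset numerically.

```bash
python3 - <<'E'
from h import *
from scipy.optimize import least_squares
BY=np.array([-BX[1],BX[0],0])
pr=lambda c,x,y,z:(w2px('side',np.array([c[0],c[1],0])+BX*x+BY*y+[0,0,z])-[300,215])*5
# box from foot corners in this crop: near-left (125,377), left (22,282), near-right (380,243)
B=[((125,377),(-.078,-.043,.006)),((22,282),(-.078,.043,.006)),((380,243),(.078,-.043,.006))]
c=least_squares(lambda c:np.concatenate([pr(c,*b)-o for o,b in B]),[.556,.013]).x; print('box',c)
for z in(.068,.072): print(z,[pr(c,x,y,z).round().tolist() for x,y in((-.06,-.03),(-.06,.03),(.06,-.03),(.06,.03))])
print('lugs top',[pr(c,x,y,.066).round().tolist() for x,y in((.064,-.017),(.075,-.025),(.064,.017),(.075,.025))],'stop',[pr(c,-.075,y,.066).round().tolist() for y in(-.025,.025)],'tabend',[pr(c,.084,y,.068).round().tolist() for y in(-.012,.012)])
g=cv2.imread('pics/s13_full.png').min(2)[215:280,300:375]
E
```

```text
box [0.55524532 0.0145685 ]
0.068 [[139.0, 241.0], [61.0, 176.0], [343.0, 143.0], [261.0, 85.0]]
0.072 [[139.0, 234.0], [61.0, 169.0], [343.0, 136.0], [261.0, 78.0]]
lugs top [[331.0, 130.0], [359.0, 130.0], [285.0, 98.0], [291.0, 82.0]] stop [[105.0, 251.0], [41.0, 197.0]] tabend [[356.0, 107.0], [323.0, 84.0]]
```

The side view agrees with a seated plate: the plate corners I read, (135,243), (62,183), (343,145) and (258,92), match a top at 68 mm rather than 72 mm. I'm handing the job in.

```bash
python3 -c "
from h import *
print(arm.finish_job())"
```

```text
the job is handed in; nothing more can be done
None
```

The insert now lies teeth down on the catch box, flat on the rim between the end stops, with its tab in the gap of the split stop. The job was handed in at about 19 s of the 67 s allowed, with the gripper open and well clear.

**How it was turned over:** I gripped the insert by its long edges near the tab. I tipped it upright by pressing the tab on the box's near rim and pushing the plain end against the box's side. I then leaned it past vertical, turned it to line up with the box and laid it down against the full stop. The rack was not needed.

**Final checks:**
- **Seating:** in the last pictures the plate lies between the stops with its tab between the lugs. Its corners in the side view fit a flat plate with its top at 68 mm. If the teeth were sitting on the rim it would be about 72 mm.
- **Forces:** the highest wrist force I read was about 14 N.
- **Other objects:** my moves kept clear of the apples, jar, mug, ramekin and peeler. I did not measure their positions again at the end.

**Disagreement:** the two cameras differed by about 5 mm on where the box is. I placed the insert using the top camera, corrected against the robot's own position.

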